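Pin the board clamp shut

ROBOT

A 6-joint arm with a two-finger parallel gripper is mounted at the origin on a cart in front of the work surface, level with it; the furniture and walls round the work are solid. World frame = base frame: x ahead of the robot, y to its left, z up, the work surface at z = 0. Lengths are in m, angles in degrees, forces in N, time in s.
With the tool pointing down it reaches from about 0.25 to 0.725 m from the base axis. Payload 9.7 kg.
Tool frame: the origin (TCP) lies at the very end of the fingers, on their centre line; the grasp point (between the pads) lies 19 mm behind it; y points along the fingers, x is the direction in which the jaws open and shut, and the axes are right-handed (so a half turn about y gives the same grasp; the last joint's range is limited). The gripper opens to 85 mm and grips with 20 to 120 N. Pads are 22 mm wide; open, the fingers measure 114 mm over their backs; the gripper's body (76 mm by 85 mm) begins 54 mm behind the grasp point. The pads swing forward as they close: fully open they stand 13 mm farther back than shut.
Start: joints at [-74.943, 4.979, 10.078, 95.1, 0, 90], TCP at [0.143, -0.531, 0.231] pointing down, gripper open.
Joint ranges: [-179.16, 179.16], [-48.56, 103.87], [-65.8, 70.77], [-126.05, 130.52], [-82.76, 87.17], [-180, 180]. Speed limits (degrees/s): [127.2, 127.2, 147.25, 180, 180, 180].

INTERFACE

Orientations are given as [roll, pitch, yaw] about the fixed x, y, z axes, in that order (R = Rz(yaw) Ry(pitch) Rx(roll)).
In Python, from workcell import bot gives the robot as it stands.
- The arm moves only by the shell command python3 -m jog 'ROWS' [FORCE]. ROWS is JSON, a list of rows, each a list of 7 numbers: the closure, from 0 (fully open) to 1 (shut), then the shift along the world's x, y, z in units of 25 mm (1.0 is 25 mm), then the turn, a rotation vector about the world's x, y, z in units of 5 degrees (1.0 is 5 degrees). A call has 1 to 5 rows; each row is the pose to reach, as a shift and turn from the pose commanded when the call began; what a row does not reach only later rows make up. A row lasts 1/10 s, in which the tool goes at most 50 mm and 8.59 degrees, less where a joint would pass 70% of its speed; a pose out of reach is approached as far as the arm can. A call with a gripper value outside its range is refused whole. The fingers move at their own pace and stop on an object; FORCE is the grip in N (left out, the last holds). Time passes only in rows, so rows that repeat a pose let the fingers close. It gives the time, the measured TCP pose, the force and the opening at its end, in the units of the state.
- bot.get_obs(): the state, without advancing time (a new reading comes with each control period).
- bot.camera(name): name is "side" or "top"; returns (picture, depth): 480x640x3 uint8, red, green, blue; 480x640 float32, m along the optical axis (not along the pixel's ray), 0 where there is no reading.
- bot.camera_model(name): a dict with "fx", "fy", "cx", "cy" (pixels), "rvec" (rotation vector, rad) and "tvec" (3), from world to camera coordinates, as OpenCV has them. Camera axes: x right, y down, z forward; pixel columns grow to the right and rows downward; lengths in m; the calibration is good to about 2 mm. A picture is of the moment at which its call begins. camera_model takes no time and is no camera call.
- bot.job_done(): hands the job in, once; it reports no verdict.
Trained networks look in the newest picture that a camera, given by its name, has taken for a name from the list of things; names that differ only in an ending like _2 or _b are one class to them, and where a whole thing is asked for, a point or a joint stands for the part that bears it (a point fixed in the world has none). Each returns a list of dicts, best first, with "conf" (0 to 1); they miss things now and then, are a little off and sometimes report something else, mostly with a low value. They report only what shows in the picture. A call takes as long as a camera call.
- bot.regions_of(camera, label): "pixels" (480x640 bool, what is visible of it) and "point" ([row, column] in pixels, amid what is visible of it).
The state is a dict: "time": time; "q": joint angles; "qd": joint speeds; "joint_efforts": joint torques, N m; "ee_pos": TCP position; "tcp_rot": TCP orientation; "wrist_force": force on the tool from outside, world axes, zero at the start; "torque": the same for the moment, N m; "opening": finger opening in m.
Only numpy, scipy, OpenCV 4.12 (cv2) and the standard library are available. Lean on these libraries where they do the work, as an engineer would, in place of code of your own. Each camera call takes 0.05 s, during which the arm holds its last target. There are 200 camera calls.

TASK

Lock the board clamp: take the clevis pin out of its rest, pass it through the slot of the clamp's upper ear into the eye of the sliding bar trapped beneath it, feeling for the eye, draw the bar along with the pin until the eye is over the hole in the lower ear, and push the pin home so that its collar sits flush on the upper ear, then let go. Work gently, without forcing the pin, and leave the black stick and the tape roll where they lie.

Things in the scene. Friction and masses are not known exactly. Their poses are not given: they have to be found in the camera images.
- clamp: Fixed bench clamp for circuit boards: dark base plate 70 x 239 x 8 mm. Origin under its plate, below the lower hole; z up, y along the plate to the jaw and the held green board (y = 75 to 165 mm), x from the ears' open side to the web joining them (web x 16 to 28, up to z = 50 mm). Ears span x -18 to 16, y -51 to 19 mm. A guide strap lies at y = 22 to 34 mm, top z = 47 mm
- seat (a point): point on the upper ear's top face (clamp z = 50 mm) straight above the lower ear's hole; axes as clamp. The upper ear is 8 mm thick (z 42 to 50) with a straight slot through it 12 mm wide (x -6 to 6) and 44 mm long (y -38 to 6), so a 10 mm pin can stand at y = -33 to +1 mm from here. The pin's final place
- slot_open_end (a point): point on the upper ear's top face, 32 mm to -y of seat, mid-width of the slot: the pin's place near the slot's far end; axes as clamp
- lower_hole (a point): centre of the round 12 mm through hole at the top face (clamp z = 28 mm) of the lower ear, which is 8 mm thick with 12 mm free beneath; straight under seat; axes as clamp
- bar_path (a point): point on the top face (clamp z = 39 mm) of the flat steel sliding bar, above the lower hole. The bar (z 31 to 39, 24 mm wide, ending 36 mm behind its eye) slides along y between the ears, stiffly (about 5 N), staying where left. Its round 12 mm eye, at x = 0, starts 5 to 30 mm to -y of here, unmeasured: feel for it. The bar can go at most 1.5 mm past alignment to +y. This point does not move
- pin_grip (a point): centre of the flat dark grip of the loose, upright clevis pin: 14 mm thick (pin's x), 22 mm wide (its y), 44 mm tall. Below it a collar 24 mm across, 4 mm thick, underside 26 mm under this point; then the shank, 10 mm across, 36 mm long, its last 4 mm tapering to a 7 mm flat tip 62 mm under this point. z up along the pin. 84 mm long, about 80 g
- pin: the same pin, origin at its lower end
- pin_tip (a point): centre of the pin's lower end, axes as pin_grip
- rest: fixed aluminium block 50 x 75 x 40 mm on the bench, origin under its centre; the pin hangs in its 15 mm hole at y = -16 mm, its tip 4 mm above the bench and its collar on the block's top (z = 40 mm)
- usb_dongle: loose black stick with a metal plug, 19 x 55 x 9 mm, lying flat; bystander; origin under its centre
- tape_roll: loose roll of amber tape, 60 mm across, 19 mm tall, lying flat; bystander; origin under its centre

How it is judged:
By the outcome, as a careful person would: the job done as asked, in the order asked, and still so for the second after the job is handed in, with the robot touching nothing.
It also fails if it takes over 72 s, if anything falls off the work surface, if the arm or the gripper's body presses on something with over 40 N, if the wrist force passes 120 N, or if a joint passes its speed limit or range.

## Working session

There is one attempt and no reset: what is moved stays moved. The work goes in short steps, Python scripts to look and compute and a shell command to move; the robot and the scene stay as the last step left them, time stands still between calls to the robot, and variables do not carry over. Pictures are saved under pics/ and viewed, about 8 in all and at most 12, crops included, and the job is handed in when it is done.

```bash
ls; mkdir -p pics
cat > h.py <<'E'
import numpy as np, cv2
from workcell import bot
def world(cam, depth, mask):
    m=bot.camera_model(cam); R,_=cv2.Rodrigues(np.array(m["rvec"],float)); t=np.array(m["tvec"],float).ravel()
    v,u=np.nonzero(mask&(depth>0)); z=depth[v,u]
    P=np.stack([(u-m["cx"])/m["fx"]*z,(v-m["cy"])/m["fy"]*z,z],1)
    return (P-t)@R
def proj(cam,X):
    m=bot.camera_model(cam); K=np.array([[m["fx"],0,m["cx"]],[0,m["fy"],m["cy"]],[0,0,1]])
    return cv2.projectPoints(np.atleast_2d(np.array(X,float)),np.array(m["rvec"],float),np.array(m["tvec"],float),K,None)[0].reshape(-1,2)
E
python3 - <<'E'
from h import *
print(bot.get_obs())
for c in ("top","side"):
    p,d=bot.camera(c); cv2.imwrite(f"pics/{c}0.png",p[:,:,::-1]); np.save(f"pics/{c}0.npy",d)
    for n in ("clamp","pin","rest","usb_dongle","tape_roll"):
        for r in bot.regions_of(c,n)[:2]:
            W=world(c,d,r["pixels"]); 
            rect=cv2.minAreaRect(W[:,:2].astype(np.float32)) if len(W) else None
            print(c,n,round(r["conf"],2),r["point"],r["pixels"].sum(),np.median(W,0).round(3) if len(W) else None,W[:,2].max().round(3) if len(W) else None,rect)
E
```

```text
pics
{'time': 0.0, 'q': array([-7.49432408e+01,  5.01232077e+00,  1.00356943e+01,  9.50998147e+01,
       -1.07399043e-03,  8.99991917e+01]), 'qd': array([-0.07374879, -0.03915781, -0.03590703,  0.07915342,  0.0386485 ,
       -0.05047359]), 'joint_efforts': array([-1.51106519e-04, -5.20386744e+01,  4.64803433e+01,  1.64673262e-02,
        1.32643318e-04,  2.91869419e-06]), 'ee_pos': array([ 0.14281378, -0.53090464,  0.23058247]), 'tcp_rot': array([-9.00010729e+01,  7.64411138e-02, -7.49424326e+01]), 'wrist_force': array([-0.20605315,  0.38834854, -0.47694934]), 'torque': array([ 0.02241755,  0.06277987, -0.04034139]), 'opening': 0.0851322533922322}
top clamp 0.9 [245.8, 331.8] 3046 [ 0.501 -0.109  0.022] 0.058 ((0.5054722428321838, -0.11070537567138672), (0.07339384406805038, 0.2413598746061325), 6.2886061668396)
top pin 0.63 [256.4, 447.0] 686 [ 0.48  -0.366  0.039] 0.083 ((0.4868314564228058, -0.3738228380680084), (0.05479583889245987, 0.07717621326446533), 9.96316146850586)
top pin 0.61 [254.0, 456.5] 105 [ 0.485 -0.385  0.084] 0.094 ((0.48639976978302, -0.3889422118663788), (0.0
[... 1260 characters left out ...]
234)
side rest 0.95 [336.5, 347.8] 1594 [ 0.478 -0.401  0.03 ] 0.069 ((0.4843469560146332, -0.3459145426750183), (0.055720120668411255, 0.13771413266658783), 6.123246192932129)
side usb_dongle 0.77 [330.8, 407.1] 243 [ 0.588 -0.377  0.008] 0.01 ((0.5890852808952332, -0.3752416968345642), (0.05462279170751572, 0.018720198422670364), 87.23011016845703)
side usb_dongle 0.57 [260.6, 327.1] 2675 [ 0.504 -0.159  0.022] 0.052 ((0.5217340588569641, -0.1104239672422409), (0.09831620007753372, 0.24079683423042297), 5.594311237335205)
side tape_roll 0.87 [214.1, 278.5] 367 [0.447 0.13  0.015] 0.021 ((0.4485864043235779, 0.1422993540763855), (0.06230170652270317, 0.05928580090403557), 70.64051818847656)
```

Run:
```python
import cv2
p=cv2.imread("pics/top0.png")[200:310,280:480]; cv2.imwrite("pics/t1.png",cv2.resize(p,None,fx=4,fy=4,interpolation=cv2.INTER_CUBIC))
p=cv2.imread("pics/side0.png")[200:380,240:440]; cv2.imwrite("pics/s1.png",cv2.resize(p,None,fx=3.3,fy=3.3,interpolation=cv2.INTER_CUBIC))
```

```text
(no output)
```

View pics/t1.png

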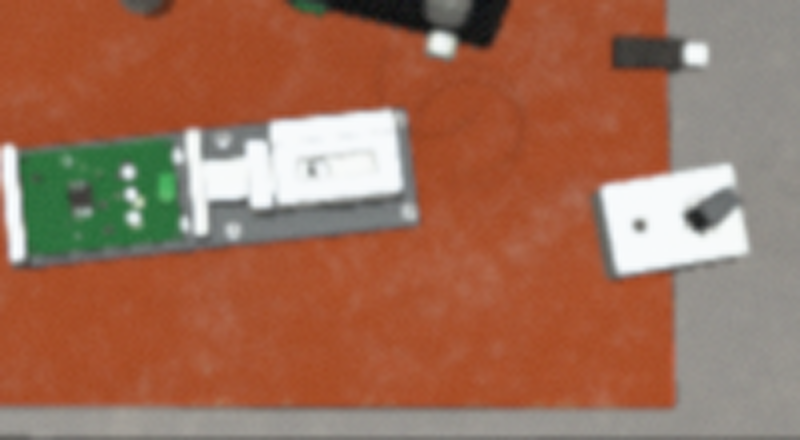

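View pics/s1.png

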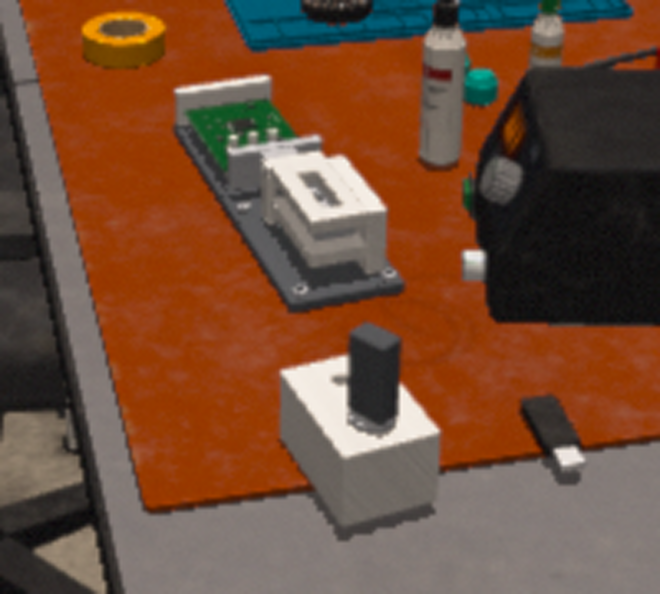

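Run:
```python
from h import *
for c in ("top","side"):
    p=cv2.imread(f"pics/{c}0.png"); d=np.load(f"pics/{c}0.npy")
    W=world(c,d,np.ones(d.shape,bool)); v,u=np.nonzero(d>0); br=p[v,u].astype(int).min(1)
    box=(abs(W[:,0]-.5)<.06)&(W[:,1]<-.13)&(W[:,1]>-.26)
    for nm,s in (("ear",box&(W[:,2]>.044)&(W[:,2]<.056)),("grip",(abs(W[:,0]-.485)<.05)&(abs(W[:,1]+.385)<.05)&(W[:,2]>.075)),("griptall",(abs(W[:,0]-.485)<.05)&(abs(W[:,1]+.385)<.05)&(W[:,2]>.05)),("resttop",(abs(W[:,0]-.485)<.05)&(abs(W[:,1]+.375)<.07)&(abs(W[:,2]-.04)<.005))):
        Q=W[s]; print(c,nm,s.sum(),np.median(Q[:,2]).round(4),Q[:,2].max().round(3),cv2.minAreaRect(Q[:,:2].astype(np.float32)))
    # slot depth map in clamp-aligned coordinates
    a=np.radians(6.3); B=W@np.array([[np.cos(a),-np.sin(a),0],[np.sin(a),np.cos(a),0],[0,0,1]])
    e=box&(W[:,2]>.044)&(W[:,2]<.056); lo=B[e].min(0); hi=B[e].max(0); print("ear aligned",lo.round(4),hi.round(4),np.percentile(B[e],[2,98],axis=0).round(4).tolist())
    s=box&(W[:,2]<.046)&(B[:,0]>lo[0]+.008)&(B[:,0]<hi[0]-.014)&(B[:,1]>lo[1]+.006)&(B[:,1]<lo[1]+.068)
    for r,b,k in zip(B[s],br[s],zip(v[s],u[s])): print(tuple(map(int,k)),((r-[lo[0]+.018,lo[1]+.051,0])*1000).round(1),b)
```

```text
top ear 599 0.0495 0.056 ((0.5175760388374329, -0.1732441633939743), (0.047412287443876266, 0.08550696074962616), 7.229438304901123)
top grip 71 0.0875 0.094 ((0.48683494329452515, -0.38900259137153625), (0.014018967747688293, 0.02246187999844551), 33.269676208496094)
top griptall 90 0.0868 0.094 ((0.4851236939430237, -0.3901328444480896), (0.0181643795222044, 0.022459132596850395), 33.499568939208984)
top resttop 586 0.04 0.045 ((0.48469534516334534, -0.37392792105674744), (0.05077318474650383, 0.07648947834968567), 9.762645721435547)
ear aligned [ 0.4711 -0.2715  0.044 ] [ 0.519  -0.1864  0.056 ] [[0.4726, -0.2698, 0.0443], [0.5177, -0.1885, 0.055]]
(235, 375) [ 14.  -43.4  44.3] 248
(236, 360) [15.2 -9.  45.4] 247
(237, 356) [13.9  0.3 45. ] 247
(237, 370) [ 10.5 -31.4  45.5] 233
(238, 371) [  7.9 -33.4  45.6] 231
(238, 373) [  8.  -38.3  41.7] 229
(239, 360) [ 8.4 -8.3 44.8] 196
(239, 361) [  8.6 -10.8  41.5] 213
(239, 363) [  7.6 -15.   45.4] 229
(239, 365) [  7.9 -20.   39.4] 229
(239, 366) [  7.6 -22.3  40. ] 236
(239, 367) [  7.7 -24.8  37.5] 239
(239, 368) [  7.1 -26.8  40.3
[... 10279 characters left out ...]
13.8 -38.1   5.2] 51
(282, 348) [ 14.7 -41.    6.7] 48
(282, 349) [ 15.7 -43.7   8.1] 52
(283, 336) [ -8.8 -38.9   8. ] 49
(283, 337) [ -6.6 -38.3   7.2] 49
(283, 338) [ -4.5 -38.1   6.6] 50
(283, 339) [ -3.4 -40.4   7.8] 49
(283, 340) [ -1.  -39.6   6.9] 47
(283, 341) [  0.8 -40.2   6.8] 50
(283, 342) [  3.4 -38.6   5.4] 49
(283, 343) [  4.1 -42.2   7.3] 48
(283, 344) [  6.4 -41.6   6.5] 50
(283, 345) [  7.6 -43.5   7.3] 51
(283, 347) [ 11.4 -44.4   7.1] 48
(283, 349) [ 15.6 -44.    6. ] 49
(284, 337) [ -8.7 -43.8   8.6] 50
(284, 338) [ -5.4 -40.4   6. ] 48
(284, 340) [ -3.  -44.7   8. ] 51
(284, 342) [  1.1 -44.8   7.2] 48
(284, 344) [  5.9 -42.7   5. ] 50
(285, 339) [ -4.8 -44.2   5.8] 50
```

```bash
python3 -m jog '[[0,1.4,0.56,0,0,0,1.5],[0,2.8,1.1,0,0,0,3],[0,4.2,1.7,0,0,0,4.5],[0,5.6,2.2,0,0,0,6],[0,7,2.8,0,0,0,7.5]]' && python3 -m jog '[[0,1.4,0.56,0,0,0,1.5],[0,2.8,1.1,0,0,0,3],[0,4.2,1.7,0,0,0,4.5],[0,5.6,2.2,-1,0,0,6],[0,6.8,2.84,-2,0,0,7.5]]' && python3 -m jog '[[0,0,0,-0.5,0,0,1.5],[0,0,0,-1,0,0,3],[0,0,0,-1,0,0,4.5],[0,0,0,-1,0,0,6.7],[0,0,0,-1,0,0,6.7]]'
```

```text
time: 1.1
ee_pos: [0.3192, -0.4605, 0.2313]
tcp_rot: [-90.0, -0.0, -37.1]
wrist_force: [0.1, -0.6, -0.0]
opening: 0.0853
time: 1.6
ee_pos: [0.4899, -0.3897, 0.1811]
tcp_rot: [-90.1, -0.1, 0.4]
wrist_force: [-0.3, -0.3, -0.5]
opening: 0.0852
time: 2.1
ee_pos: [0.4879, -0.39, 0.1561]
tcp_rot: [-90.0, 0.0, 33.9]
wrist_force: [-0.2, 0.0, -0.0]
opening: 0.0852
```

```bash
python3 -m jog '[[0,0,0,-1,0,0,0],[0,0,0,-2,0,0,0],[0,0,0,-3,0,0,0],[0,0,0,-4,0,0,0],[0,0,0,-4.24,0,0,0]]' && python3 -m jog '[[1,0,0,0,0,0,0],[1,0,0,0,0,0,0],[1,0,0,0,0,0,0],[1,0,0,0,0,0,0],[1,0,0,0,0,0,0]]' 30 &&  python3 -m jog '[[1,0,0,0,0,0,0],[1,0,0,0,0,0,0],[1,0,0,0,0,0,0],[1,0,0,0,0,0,0],[1,0,0,0,0,0,0]]'
python3 - <<'E'
from h import *
ims=[]
for c,(a,b,e,f) in dict(top=(215,295,400,500),side=(240,370,290,420)).items():
    p,d=bot.camera(c); cv2.imwrite(f"pics/{c}1.png",p[:,:,::-1]); ims.append(cv2.resize(p[a:b,e:f,::-1],(400,400*(b-a)//(f-e)),interpolation=cv2.INTER_CUBIC))
H=max(i.shape[0] for i in ims); cv2.imwrite("pics/g1.png",np.hstack([np.pad(i,((0,H-len(i)),(0,0),(0,0))) for i in ims])); print(bot.get_obs()["torque"])
E
```

```text
time: 2.6
ee_pos: [0.4866, -0.3891, 0.0472]
tcp_rot: [-89.8, 0.1, 33.6]
wrist_force: [-0.8, 0.5, -1.1]
opening: 0.0851
time: 3.1
ee_pos: [0.4882, -0.3904, 0.0511]
tcp_rot: [-90.1, -0.0, 33.6]
wrist_force: [-0.3, 0.5, 7.2]
opening: 0.0134
time: 3.6
ee_pos: [0.4882, -0.3904, 0.0512]
tcp_rot: [-90.1, -0.0, 33.6]
wrist_force: [-1.6, 0.8, 5.8]
opening: 0.0137
[0.08234014 0.1203616  0.02865739]
```

View pics/g1.png

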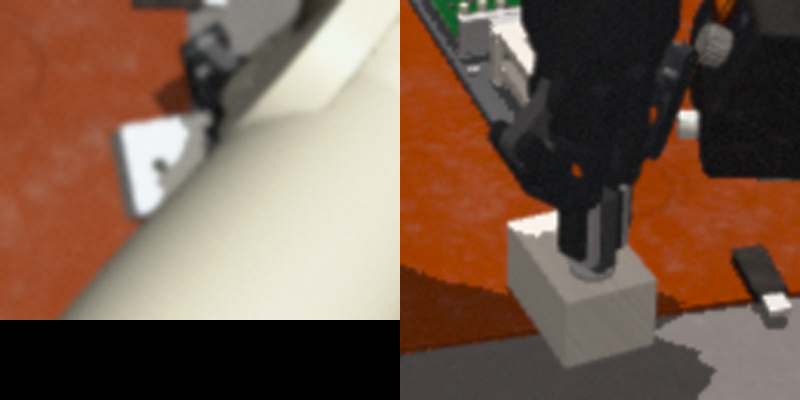

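```bash
python3 -m jog '[[1,0,0,0.5,0,0,0],[1,0,0,1,0,0,0],[1,0,0,1.8,0,0,0],[1,0,0,2.5,0,0,0],[1,0,0,3.2,0,0,0]]' && python3 -m jog '[[1,0.2,1.5,0,0,0,0],[1,0.4,3,0,0,0,0],[1,0.6,4.5,0,0,0,0],[1,0.8,6,0,0,0,0],[1,1,7.2,0,0,0,0]]' &&  python3 -m jog '[[1,0,0.9,0,0,0,0],[1,0,1.57,0,0,0,0],[1,0,1.57,-0.4,0,0,0],[1,0,1.57,-0.8,0,0,0],[1,0,1.57,-0.8,0,0,0]]'
python3 - <<'E'
from h import *
p,d=bot.camera("side"); cv2.imwrite("pics/side2.png",p[:,:,::-1]); np.save("pics/side2.npy",d)
for r in bot.regions_of("side","pin")[:2]:
    W=world("side",d,r["pixels"]); v,u=np.nonzero(r["pixels"]); print(r["conf"],r["point"],v.max(),u[v==v.max()],W.min(0),np.median(W,0))
i=p[190:310,270:400,::-1]; i=cv2.resize(i,None,fx=5,fy=5,interpolation=cv2.INTER_CUBIC); cv2.imwrite("pics/s2.png",i); o=bot.get_obs(); print(o["ee_pos"],o["wrist_force"],o["opening"])
E
```

```text
time: 4.2
ee_pos: [0.488, -0.3902, 0.1321]
tcp_rot: [-90.0, -0.0, 33.6]
wrist_force: [-0.3, -0.7, -0.9]
opening: 0.0138
time: 4.7
ee_pos: [0.513, -0.2083, 0.1315]
tcp_rot: [-90.0, -0.0, 33.6]
wrist_force: [0.7, -0.2, -0.6]
opening: 0.0138
time: 5.2
ee_pos: [0.512, -0.1714, 0.1083]
tcp_rot: [-89.9, 0.1, 33.5]
wrist_force: [-0.8, 0.1, -2.3]
opening: 0.0137
0.49 [232.5, 336.6] 247 [333] [ 0.50195858 -0.18580604  0.068029  ] [ 0.51510054 -0.17854145  0.10390539]
[ 0.51248103 -0.17159957  0.10968187] [ 0.06861197 -0.82257463 -0.50716169] 0.013734408667265581
```

View pics/s2.png

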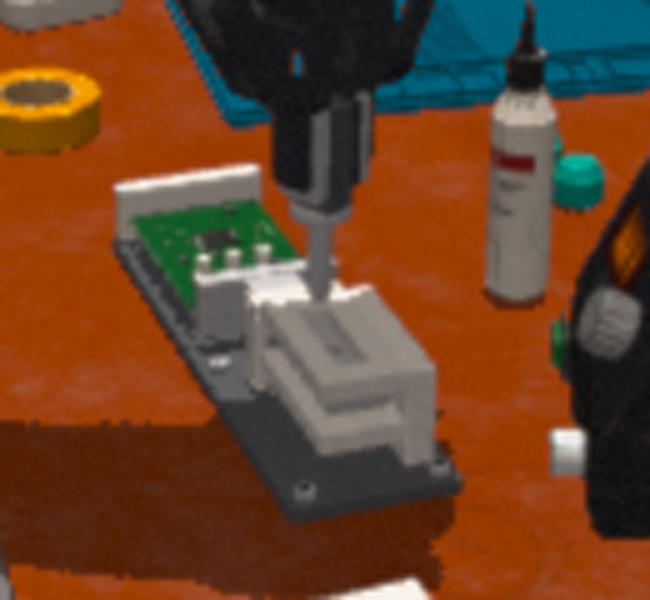

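Run:
```python
from h import *
a=np.radians(6.3); R=np.array([[np.cos(a),-np.sin(a),0],[np.sin(a),np.cos(a),0],[0,0,1]]); S=np.array([.5128,-.1652,0])
def C(x,y,z): return S+R@np.array([x,y,z])/1000
p=cv2.imread("pics/side2.png"); i=cv2.resize(p[225:300,305:375],None,fx=8,fy=8,interpolation=cv2.INTER_CUBIC)
pt=lambda X:tuple(np.round((proj("side",X)[0]-[305,225]+.5)*8).astype(int).tolist())
for poly,c in (([(-18,-51,50),(28,-51,50),(28,19,50),(-18,19,50)],(0,255,0)),([(-6,-38,50),(6,-38,50),(6,6,50),(-6,6,50)],(255,0,255))):
    cv2.polylines(i,[np.array([pt(C(*q)) for q in poly])],True,c,1)
T=np.array([.5125,-.1716,.0625])
cv2.circle(i,pt(T),4,(0,0,255),-1)
th=np.linspace(0,6.28,40)
for z,r,in ((0,.0035),(.004,.005),(.036,.012)): cv2.polylines(i,[np.array([pt(T+[r*np.cos(t),r*np.sin(t),z]) for t in th])],True,(0,0,255),1)
cv2.imwrite("pics/o2.png",i)
J=[proj("side",T+np.array(e))[0]-proj("side",T)[0] for e in ((.001,0,0),(0,.001,0),(0,0,.001))]; print("px per mm x,y,z",np.round(J,2))
```

```text
px per mm x,y,z [[ 0.51 -0.05]
 [-0.12 -0.24]
 [ 0.   -0.46]]
```

View pics/o2.png

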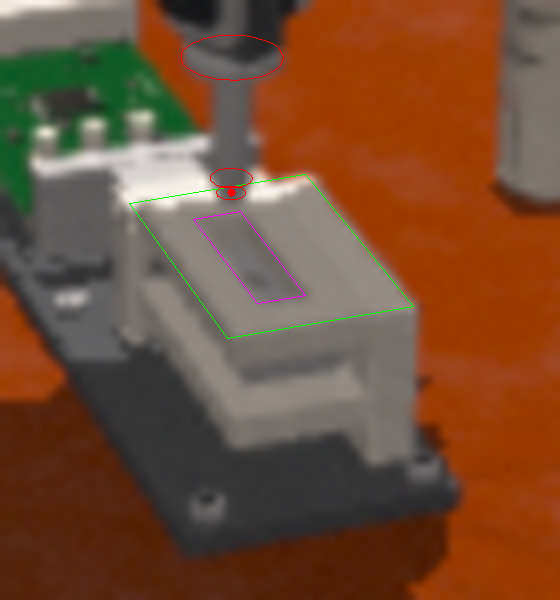

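```bash
python3 -m jog '[[1,0.06,0,-0.15,0,0,0],[1,0.06,0,-0.3,0,0,0],[1,0.06,0,-0.45,0,0,0],[1,0.06,0,-0.6,0,0,0],[1,0.06,0,-0.66,0,0,0]]' && python3 -m jog '[[1,0,0,0,0,0,0],[1,0,0,0,0,0,0],[1,0,0,0,0,0,0]]'
```

```text
time: 5.8
ee_pos: [0.5142, -0.1708, 0.0932]
tcp_rot: [-90.0, 0.0, 33.6]
wrist_force: [-0.2, -0.6, -2.0]
opening: 0.014
time: 6.1
ee_pos: [0.5145, -0.1709, 0.094]
tcp_rot: [-90.0, -0.0, 33.6]
wrist_force: [-0.1, -0.5, -0.7]
opening: 0.014
```

```bash
python3 -m jog '[[1,0,0,-0.1,0,0,0],[1,0,0,-0.2,0,0,0],[1,0,0,-0.24,0,0,0],[1,0,0,-0.24,0,0,0]]' && python3 -m jog '[[1,0,0,-0.04,0,0,0],[1,0,0,-0.08,0,0,0],[1,0,0,-0.12,0,0,0],[1,0,0,-0.12,0,0,0]]'
```

```text
time: 6.5
ee_pos: [0.5143, -0.1708, 0.0875]
tcp_rot: [-90.0, 0.0, 33.6]
wrist_force: [-0.1, 0.1, -0.9]
opening: 0.0136
time: 6.9
ee_pos: [0.5143, -0.1709, 0.0846]
tcp_rot: [-90.0, 0.0, 33.6]
wrist_force: [0.2, 0.1, -1.4]
opening: 0.0141
```

```bash
python3 -m jog '[[1,0,0,-0.05,0,0,0],[1,0,0,-0.1,0,0,0],[1,0,0,-0.1,0,0,0]]' && python3 -m jog '[[1,0,0,-0.05,0,0,0],[1,0,0,-0.1,0,0,0],[1,0,0,-0.1,0,0,0]]'
```

```text
time: 7.2
ee_pos: [0.5143, -0.1708, 0.082]
tcp_rot: [-90.0, 0.0, 33.6]
wrist_force: [-0.5, 0.5, -0.7]
opening: 0.0136
time: 7.5
ee_pos: [0.5143, -0.1708, 0.0795]
tcp_rot: [-90.0, 0.0, 33.6]
wrist_force: [0.2, -0.2, -0.9]
opening: 0.0133
```

```bash
python3 -m jog '[[1,0,0.04,0,0,0,0],[1,-0.01,0.08,0,0,0,0],[1,-0.01,0.12,0,0,0,0],[1,-0.02,0.16,0,0,0,0],[1,-0.02,0.16,0,0,0,0]]' && python3 -m jog '[[1,0,0.02,0,0,0,0],[1,0,0.04,0,0,0,0],[1,0,0.04,0,0,0,0]]' && python3 -m jog '[[1,0,0.02,0,0,0,0],[1,0,0.04,0,0,0,0],[1,0,0.04,0,0,0,0]]'
```

```text
time: 8.0
ee_pos: [0.5139, -0.1673, 0.0798]
tcp_rot: [-90.1, 0.0, 33.5]
wrist_force: [0.0, -4.8, -1.8]
opening: 0.0137
time: 8.3
ee_pos: [0.5138, -0.1662, 0.0798]
tcp_rot: [-90.0, 0.0, 33.5]
wrist_force: [0.1, -4.7, -2.0]
opening: 0.0135
time: 8.6
ee_pos: [0.5138, -0.1651, 0.0798]
tcp_rot: [-90.0, 0.0, 33.5]
wrist_force: [-0.1, -6.5, -2.1]
opening: 0.0136
```

```bash
python3 -m jog '[[1,0,0.02,0,0,0,0],[1,0,0.02,0,0,0,0]]' && python3 -m jog '[[1,0,0,-0.06,0,0,0],[1,0,0,-0.12,0,0,0],[1,0,0,-0.16,0,0,0],[1,0,0,-0.16,0,0,0]]'
```

```text
time: 8.8
ee_pos: [0.5137, -0.1646, 0.0798]
tcp_rot: [-90.0, 0.0, 33.5]
wrist_force: [-1.0, -5.0, -2.0]
opening: 0.0141
time: 9.2
ee_pos: [0.514, -0.1646, 0.0761]
tcp_rot: [-90.0, -0.0, 33.5]
wrist_force: [0.1, -5.1, -0.1]
opening: 0.0134
```

```bash
python3 -m jog '[[1,0,0,-0.04,0,0,0],[1,0,0,-0.08,0,0,0],[1,0,0,-0.08,0,0,0]]' && python3 -m jog '[[1,0,0,-0.04,0,0,0],[1,0,0,-0.08,0,0,0],[1,0,0,-0.08,0,0,0]]'
```

```text
time: 9.5
ee_pos: [0.514, -0.1646, 0.0741]
tcp_rot: [-90.0, -0.0, 33.5]
wrist_force: [-0.1, -4.8, 0.3]
opening: 0.0137
time: 9.8
ee_pos: [0.514, -0.1647, 0.0721]
tcp_rot: [-90.0, -0.0, 33.5]
wrist_force: [-0.2, -5.6, 0.4]
opening: 0.0138
```

```bash
python3 -m jog '[[1,0,0,-0.04,0,0,0],[1,0,0,-0.08,0,0,0],[1,0,0,-0.08,0,0,0]]' && python3 -m jog '[[1,0,0,-0.05,0,0,0],[1,0,0,-0.1,0,0,0],[1,0,0,-0.1,0,0,0]]'
```

```text
time: 10.1
ee_pos: [0.514, -0.1646, 0.0701]
tcp_rot: [-90.0, -0.0, 33.5]
wrist_force: [-0.6, -5.0, 1.2]
opening: 0.0137
time: 10.4
ee_pos: [0.514, -0.1646, 0.0675]
tcp_rot: [-90.0, -0.0, 33.5]
wrist_force: [-0.5, -4.9, 1.2]
opening: 0.0138
```

```bash
python3 -m jog '[[1,0,0,-0.05,0,0,0],[1,0,0,-0.1,0,0,0],[1,0,0,-0.15,0,0,0],[1,0,0,-0.18,0,0,0],[1,0,0,-0.18,0,0,0]]' && python3 -m jog '[[1,0,0,-0.03,0,0,0],[1,0,0,-0.06,0,0,0],[1,0,0,-0.06,0,0,0]]'
```

```text
time: 10.9
ee_pos: [0.514, -0.1646, 0.0631]
tcp_rot: [-90.0, -0.0, 33.5]
wrist_force: [0.4, -4.6, -0.4]
opening: 0.0134
time: 11.2
ee_pos: [0.514, -0.1646, 0.0616]
tcp_rot: [-90.0, -0.0, 33.5]
wrist_force: [-1.5, -5.7, 1.3]
opening: 0.0137
```

```bash
python3 -m jog '[[1,0,0,-0.02,0,0,0],[1,0,0,-0.03,0,0,0],[1,0,0,-0.03,0,0,0]]' && python3 -m jog '[[1,0,0,-0.02,0,0,0],[1,0,0,-0.03,0,0,0],[1,0,0,-0.03,0,0,0]]'
```

```text
time: 11.5
ee_pos: [0.5141, -0.1647, 0.0611]
tcp_rot: [-90.1, -0.0, 33.5]
wrist_force: [-0.7, -5.3, 3.5]
opening: 0.0135
time: 11.8
ee_pos: [0.5141, -0.1647, 0.0611]
tcp_rot: [-90.1, -0.0, 33.5]
wrist_force: [-4.3, -3.8, 8.4]
opening: 0.014
```

```bash
python3 -m jog '[[1,0,-0.02,0,0,0,0],[1,0,-0.02,0,0,0,0],[0.5,0,-0.02,0,0,0,0],[0.5,0,-0.02,0,0,0,0],[0.5,0,-0.02,0,0,0,0]]' && python3 -m jog '[[0.5,0,0,0,0,0,0],[0.5,0,0,0.5,0,0,0],[0.5,0,0,1.2,0,0,0],[0.5,0,0,2.5,0,0,0],[0.5,0,0,4,0,0,0]]' && python3 -m jog '[[0.5,-1.5,-1,1,0,0,0],[0.5,-3,-2,1,0,0,0],[0.5,-4.5,-3,1,0,0,0],[0.5,-6,-4.5,1,0,0,0],[0.5,-7,-6,1,0,0,0]]'
python3 - <<'E'
from h import *
ims=[]
for c,(a,b,e,f) in dict(top=(190,290,290,390),side=(215,305,300,390)).items():
    p,d=bot.camera(c); i=p[a:b,e:f,::-1]; ims.append(cv2.resize(i,(400,400),interpolation=cv2.INTER_CUBIC))
    for r in bot.regions_of(c,"pin")[:1]:
        W=world(c,d,r["pixels"]); t=W[W[:,2]>np.percentile(W[:,2],98)-.006]; print(c,r["conf"],r["point"],W[:,2].max(),np.percentile(W[:,2],[2,90,98]),cv2.minAreaRect(t[:,:2].astype(np.float32)))
    W=world(c,d,np.ones(d.shape,bool)); s=(np.hypot(W[:,0]-.513,W[:,1]+.165)<.014)&(W[:,2]>.085); print(c,s.sum(),np.median(W[s],0),cv2.minAreaRect(W[s][:,:2].astype(np.float32)))
cv2.imwrite("pics/f.png",np.hstack(ims))
E
```

```text
time: 12.3
ee_pos: [0.5138, -0.1645, 0.0596]
tcp_rot: [-90.0, -0.0, 33.6]
wrist_force: [0.3, 0.6, -0.1]
opening: 0.0427
time: 12.8
ee_pos: [0.5133, -0.1646, 0.1609]
tcp_rot: [-89.9, 0.0, 33.6]
wrist_force: [0.9, -0.3, 0.9]
opening: 0.0425
time: 13.3
ee_pos: [0.3372, -0.3154, 0.1864]
tcp_rot: [-90.1, -0.0, 33.6]
wrist_force: [1.6, 0.3, 0.4]
opening: 0.0423
top 0.56 [239.2, 355.9] 0.10377194982149096 [0.05219311 0.10038571 0.10314885] ((0.511435329914093, -0.16462138295173645), (0.012342914938926697, 0.020318716764450073), 30.60772132873535)
top 71 [ 0.51149009 -0.16507718  0.09737268] ((0.5116870999336243, -0.16476845741271973), (0.013699125498533249, 0.021731797605752945), 33.952796936035156)
side 0.66 [241.9, 334.3] 0.09888623556548742 [0.04500167 0.09564985 0.09786067] ((0.5132522583007812, -0.16616660356521606), (0.015065030194818974, 0.02207091823220253), 42.83838653564453)
side 105 [ 0.51321424 -0.17008858  0.09417161] ((0.5139375329017639, -0.16534735262393951), (0.015224240720272064, 0.02343578450381756), 35.39237594604492)
```

View pics/f.png

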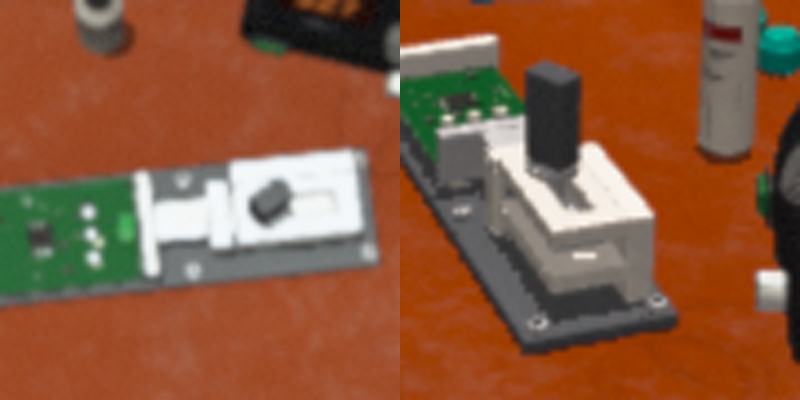

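The pin stands upright at the seat end of the slot. Its top is at about z = 97.4 mm against 98 mm expected, so the collar is on the ear, and the gripper is clear.

```bash
python3 -c "
from workcell import bot
print(bot.get_obs()['time'],bot.job_done())"
```

```text
the job is handed in; nothing more can be done
13.5 None
```

The clamp is locked and the job was handed in at 13.5 s. I took the pin from its rest and lowered it through the slot about 6 mm short of the seat. It entered the bar's eye there with no contact force: the top camera's depth had shown the eye at about that spot, so no search was needed. I then drew the bar along about 6 mm against roughly 5 N, lowered the pin into the lower hole and let go once the collar touched.

**Forces:** the readings after each move never passed about 10 N. The highest was about 8 N upward as the collar seated, and the pin stopped at the height expected for a flush collar.

**Final pictures:** the pin stands upright at the seat. The top camera puts its upper end at z = 97.4 mm, where a flush collar would give 98 mm. The side camera's highest points on it, 98–99 mm, agree.

**Disagreements:** the two cameras differ by about 2–3 mm in x, so I worked from their average and from touch. I saw the lower hole only by feel: the pin went 25 mm below its first contact height without resistance.

I did not touch the black stick or the tape roll. I did not measure either again at the end.

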